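# Draw the straightedge from under the saxophone bell and gather the key cups with it

### The arm

A 6-joint arm with a two-finger parallel gripper is mounted at the origin on the work surface. World frame = base frame: x ahead of the robot, y to its left, z up, the work surface at z = 0. Lengths are in m, angles in rad, forces in N, time in s.
With the tool pointing down it reaches from about 0.15 to 0.775 m from the base axis. Payload 6.1 kg.
Tool frame: the origin (TCP) lies on the centre line of the jaws, within the pads' length; the fingertips stand bot.tip_reach ahead of it and the grasp point (between the pads) lies 5 mm behind it (bot.tip_reach is the distance from the TCP to the fingertips, in m); z points along the fingers, x is the direction in which the jaws open and shut, and the axes are right-handed (so a half turn about z gives the same grasp; the last joint's range is limited). The gripper opens to 85 mm and grips with 20 to 120 N. Pads are 22 mm wide; open, the fingers measure 114 mm over their backs; the gripper's body (76 mm by 85 mm) begins 54 mm behind the grasp point. The pads swing forward as they close: fully open they stand 13 mm farther back than shut.
Start: joints at [-1.185, 0.126, -0.04, 1.405, 0, 1.571], TCP at [0.198, -0.486, 0.245] pointing down, gripper open.
Joint ranges: [-2.72, 2.72], [-0.95, 1.95], [-1.27, 1.35], [-1.78, 2.02], [-1.46, 1.47], [-3.14, 3.14]. Speed limits (rad/s): [2.39, 2.39, 3.01, 3.14, 3.14, 3.14].

### API

Orientations are given as a unit quaternion [w, x, y, z].
In Python, from workcell import bot, fingers, readout, snapshot, camera_info gives the robot as it stands. Calls block until the motion is done:
- bot.goto(position, orientation): joint-space move of the TCP to a pose.
- bot.line_to(position, velocity=0.15, frame=None): straight line of the TCP; frame=None keeps the orientation; velocity is the mean speed in m/s.
- bot.set_joints(angles): joint-space move.
- fingers.set_gripper(opening, grasp_force=None): finger opening in m; grasp_force is the grip in N (None keeps the last); returns when the fingers have stopped.
- bot.pause(seconds).
- bot.solve_ik(position, orientation): joint angles nearest the present ones, or None.
- readout.state(): the state.
- snapshot(name): name is "scene" or "top" or "wrist"; returns (picture, depth): 420x560x3 uint8, blue, green, red; 420x560 float32, m along the optical axis (not along the pixel's ray), 0 where there is no reading.
- camera_info(name): a dict with "fx", "fy", "cx", "cy" (pixels), "xyz" and "attitude" of the camera in the world; the wrist camera has in their place "hand_eye" (4x4, takes a point from camera to tool coordinates, whose origin is the TCP and whose axes are the tool frame's). Camera axes: x right, y down, z forward; pixel columns grow to the right and rows downward; lengths in m; the calibration is good to about 2 mm. The wrist camera is an equidistant fisheye: a pixel r from the principal point sees the ray r / f radians off the axis. A picture is of the moment at which its call begins: read the wrist's pose just before it. camera_info takes no time and is no camera call.
A pose or a line that the arm cannot do raises bot.Unreachable and nothing moves.
- bot.sign_off(): hands the job in, once; it reports no verdict.
The state is a dict: "t": time; "joints": joint angles; "dq": joint speeds; "joint_torque": joint torques, N m; "position": TCP position; "eef_rot": TCP orientation; "wrist_force": force on the tool from outside, world axes, zero at the start; "moment": the same for the moment, N m; "grip_width": finger opening in m.
Only numpy, scipy, OpenCV 4.12 (cv2) and the standard library are available. Lean on these libraries where they do the work, as an engineer would, in place of code of your own. Each camera call takes 0.05 s, during which the arm holds its last target.

### The job

The aluminium straightedge is pinned as packing between the saxophone's bell tube and its blue block: draw it out without prying the bell up, so that the bell settles onto the block and the horn otherwise stays as it lies. Then, with the straightedge held in the gripper and never with the gripper itself, gently push the four loose brass key cups up against the front of the wooden sorting tray, and leave it lying flat on the bench. Leave everything else where it is.

Things in the scene. Friction and masses are not known exactly. Their poses are not given: they have to be found in the camera images.
- rests: Two fixed light-blue foam blocks that carry the horn. Origin on the bench under the middle of the bell block; x along the bell tube to the bell's mouth, y level across it, z up. Bell block: 70 mm along x, 64 mm along y, flat top 60 mm above the bench. Bow cradle: centre at x = -178, y = +55 mm, 115 mm along x, saddles 66 mm high, with cheeks 33 mm higher beside each leg of the horn.
- horn_bell (a point): Saxophone bell-and-bow section, loose, brass, 0.7 to 1.1 kg, a U lying flat. Bell tube 66 mm in diameter along the rests' x, flaring to a 122 mm mouth at x = +126 mm; the bow ends at x = -298 mm, the short second leg is 110 mm to +y. This point: on the tube's axis over the bell block, 99 mm above the bench at the start, about 94 mm once the bell rests on its block; axes as the rests. About a quarter of its weight bears on the straightedge.
- horn_guard (a point): Outermost point of the horn's key guard, straight over the straightedge's near end, 52 mm out from the tube's axis on its -y side and 147 mm above the bench at the start. Two 50 mm key cups with guards (at x = 0 and -66 mm) overhang that end to 56 mm out, at heights of 115 to 160 mm: a gripper upright over it strikes them, one leaning 30 to 45 degrees, its back towards -y, has room.
- horn_bow (a point): Point on the same horn midway between its two legs above the bow cradle, 150 mm behind and 55 mm to +y of the bell point.
- straightedge_mid (a point): Loose aluminium straightedge, 190 x 30 x 6 mm, 0.10 kg, dark ticks along one side, a dark dot 45 mm from its near end. This point: its centre; y along its length, x across, z up. At the start it lies across the bell block under the tube, its far end 107 to 126 mm beyond the tube's axis (+y side of the rests). Drawn out level by its near end, along its length, it is free after about 160 mm.
- straightedge_end (a point): Middle of the straightedge's near end face (95 mm from its centre along its -y), half-way through its thickness. At the start it sticks out on the -y side of the rests, 64 to 83 mm from the tube's axis, free of the block for 30 mm or more, with nothing under it down to the bench.
- tray: Fixed wooden sorting tray with compartments, 260 mm wide (y), 150 mm deep, 22 mm high. Origin at the foot of the middle of its flat front face, which faces -x; the tray lies to +x of it.
- cup1_mid (a point): Loose brass key cup with a tan pad, a round flat disc 30 mm across and 10 mm high, 18 g. The four lie on the bench in front of the sorting tray, in lanes about 38 mm apart (centres within 60 mm of the tray's middle line), each 45 to 125 mm before its front face. This point: its centre, 5 mm above the bench.
- cup2_mid (a point): Loose brass key cup with a tan pad, a round flat disc 30 mm across and 10 mm high, 18 g. The four lie on the bench in front of the sorting tray, in lanes about 38 mm apart (centres within 60 mm of the tray's middle line), each 45 to 125 mm before its front face. This point: its centre, 5 mm above the bench.
- cup3_mid (a point): Loose brass key cup with a tan pad, a round flat disc 30 mm across and 10 mm high, 18 g. The four lie on the bench in front of the sorting tray, in lanes about 38 mm apart (centres within 60 mm of the tray's middle line), each 45 to 125 mm before its front face. This point: its centre, 5 mm above the bench.
- cup4_mid (a point): Loose brass key cup with a tan pad, a round flat disc 30 mm across and 10 mm high, 18 g. The four lie on the bench in front of the sorting tray, in lanes about 38 mm apart (centres within 60 mm of the tray's middle line), each 45 to 125 mm before its front face. This point: its centre, 5 mm above the bench.
- oil_bottle: Bystander: the clear dropper bottle. Not to be moved.
- spray_can: Bystander: the black can. Not to be moved.
- cork_grease: Bystander: the amber jar. Not to be moved.
- screwdriver: Bystander: the screwdriver. Not to be moved.
- mallet: Bystander: the mallet. Not to be moved.
- pliers: Bystander: the pliers. Not to be moved.
- spare_block: Bystander: the spare blue block. Not to be moved.
Mind the look-alikes: they are no part of the job. Of the things shaped like the part that bears straightedge_mid, the aluminium one is meant.

How it is judged:
On the way, in this order (a step that is already met when the one before it is completed fails the run):
1. the straightedge is clear of the horn and its block, and the bell has settled on the block ((y of straightedge_mid in the frame of rests below -0.13 m or horizontal distance between straightedge_mid and rests above 0.14 m) and height (world z) of horn_bell between 0.085 and 0.0965 m), for 0.2 s.
2. all four cups are up against the tray's front while the gripper holds the straightedge (x of cup1_mid in the frame of tray between -0.019 and -0.01 m and x of cup2_mid in the frame of tray between -0.019 and -0.01 m and x of cup3_mid in the frame of tray between -0.019 and -0.01 m and x of cup4_mid in the frame of tray between -0.019 and -0.01 m and contact force between the fingers and straightedge above 1 N), for 0.1 s.
At the end, for the whole second after the job is handed in: All four key cups lie flat on the bench in front of the sorting tray, each no more than 4 mm short of touching its front face; the straightedge lies flat on the bench, away from the horn's rests (centre over 130 mm from the bell block's middle); the bell rests on its blue block; nothing moves (all of step 1 and x of cup1_mid in the frame of tray between -0.019 and -0.01 m and x of cup2_mid in the frame of tray between -0.019 and -0.01 m and x of cup3_mid in the frame of tray between -0.019 and -0.01 m and x of cup4_mid in the frame of tray between -0.019 and -0.01 m and y of cup1_mid in the frame of tray between -0.13 and 0.13 m and y of cup2_mid in the frame of tray between -0.13 and 0.13 m and y of cup3_mid in the frame of tray between -0.13 and 0.13 m and y of cup4_mid in the frame of tray between -0.13 and 0.13 m and height (world z) of each of cup1_mid, cup2_mid, cup3_mid, cup4_mid below 0.009 m and angle between each of horn_bell, straightedge_mid's own z axis and vertical below 0.1 rad and height (world z) of straightedge_mid below 0.007 m and linear speed of each of cup1, cup2, cup3, cup4, straightedge, horn below 0.01 m/s).
It fails at once if the horn is shifted by more than 12 mm at the bell (its settling included) or 10 mm at the bow (distance of horn_bell from where it was at the start of the episode above 0.012 m or distance of horn_bow from where it was at the start of the episode above 0.01 m).
It fails at once if the bell is pried up by more than 2.5 mm, or the horn tipped more than 7 degrees (height (world z) of horn_bell above 0.1015 m or angle between horn_bell's own z axis and vertical above 0.122 rad).
It fails at once if a key cup is pushed with the gripper instead of the straightedge (contact force between any of the fingers, the arm and cup1 above 0.5 N or contact force between any of the fingers, the arm and cup2 above 0.5 N or contact force between any of the fingers, the arm and cup3 above 0.5 N or contact force between any of the fingers, the arm and cup4 above 0.5 N).
It fails at once if a key cup is jammed against the tray with more than 15 N (contact force between any of cup1, cup2, cup3, cup4 and tray above 15 N).
It fails at once if a bystander is moved by more than 20 mm (distance of any of oil_bottle, spray_can, cork_grease, screwdriver, mallet, pliers, spare_block from where it was at the start of the episode above 0.02 m).
It also fails if it takes over 59 s, if anything falls off the work surface, if the arm or the gripper's body presses on something with over 40 N, if the wrist force passes 120 N, or if a joint passes its speed limit or range.

## Working session

There is one attempt and no reset: what is moved stays moved. The work goes in short steps, each a Python script; the robot and the scene stay as the last script left them, time stands still between calls to the robot, and variables do not carry over. Pictures are saved under pics/ and viewed, and the job is handed in when it is done.

```bash
ls; mkdir -p pics; python3 - <<'E'
from workcell import bot, fingers, readout, snapshot, camera_info
import cv2,numpy as np
for n in ("scene","top","wrist"):
    im,d=snapshot(n); cv2.imwrite(f"pics/{n}0.png",im); np.save(f"pics/{n}0.npy",d); print(n,camera_info(n))
print(readout.state(), bot.tip_reach)
E
```

```text
pics
scene {'fx': 384.3370022924259, 'fy': 384.3370022924259, 'cx': 279.46140867814165, 'cy': 209.98196441963717, 'xyz': array([1.11231072, 0.52947747, 0.91826595]), 'attitude': array([-0.1620101 ,  0.37970834,  0.84683148, -0.33533677])}
top {'fx': 432.6244907764121, 'fy': 432.6244907764121, 'cx': 285.763002262459, 'cy': 213.50129539841063, 'xyz': array([0.25596032, 0.05334465, 1.48292121]), 'attitude': array([ 0.06743355, -0.69585605,  0.71179493, -0.06771302])}
wrist {'fx': 325.19226210127806, 'fy': 325.19226210127806, 'cx': 284.6329778149571, 'cy': 212.1457836378993, 'hand_eye': array([[ 9.99998987e-01,  1.56646721e-04, -1.41438106e-03,
        -4.96360565e-04],
       [ 2.14700840e-04,  9.65936661e-01,  2.58778518e-01,
        -6.54887538e-02],
       [ 1.40673932e-03, -2.58778559e-01,  9.65935649e-01,
        -1.29398880e-01],
       [ 0.00000000e+00,  0.00000000e+00,  0.00000000e+00,
         1.00000000e+00]])}
{'t': 0.15, 'joints': array([-1.18500097e+00,  1.26264820e-01, -4.03614236e-02,  1.40537573e+00,
       -9.44700849e-06,  1.57078106e+00]), 'dq': array([-0.00180441,  0.00061447,  0.00438936, -0.00089178, -0.00144659,
       -0.0008495 ]), 'joint_torque': array([-1.45589773e-03, -4.36272883e+01,  3.53151834e+01,  1.35353635e-02,
       -1.44877963e-04,  9.40186808e-07]), 'position': array([ 0.19744684, -0.48615179,  0.24470175]), 'eef_rot': array([-3.32725141e-04,  8.29551023e-01, -5.58430602e-01, -5.02706655e-04]), 'wrist_force': array([ 0.28764875,  0.3938008 , -0.72296123]), 'moment': array([ 0.01609602,  0.0067033 , -0.01793428]), 'grip_width': 0.08521646927672767} 0.014
```

View pics/scene0.png

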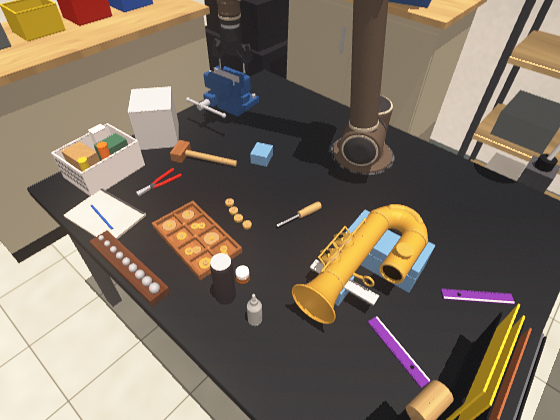

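View pics/top0.png

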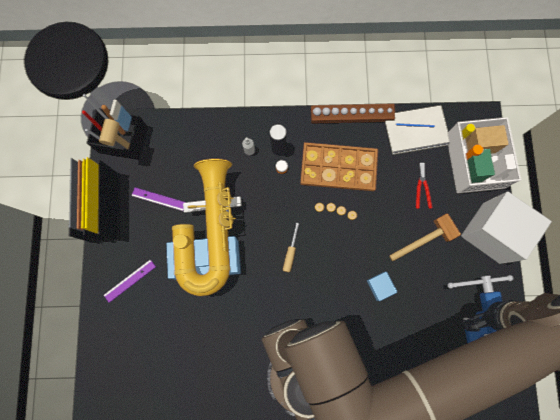

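View pics/wrist0.png

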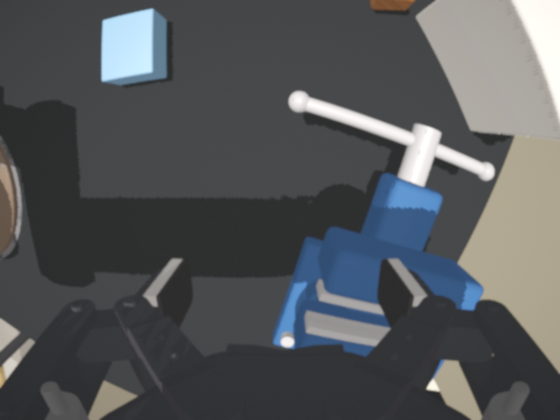

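```bash
cat > h.py <<'E'
import numpy as np,cv2
from scipy.spatial.transform import Rotation as R
from workcell import bot, fingers, readout, snapshot, camera_info
def q2R(q): return R.from_quat([q[1],q[2],q[3],q[0]]).as_matrix()
def R2q(M): q=R.from_matrix(M).as_quat(); return np.array([q[3],q[0],q[1],q[2]])
def ray(n,u,v):
    c=camera_info(n); d=np.array([(u-c['cx'])/c['fx'],(v-c['cy'])/c['fy'],1.]); return np.array(c['xyz']),q2R(c['attitude'])@d
def onz(n,u,v,z):
    o,d=ray(n,u,v); return o+d*(z-o[2])/d[2]
def depthpt(n,u,v,D):
    o,d=ray(n,u,v); return o+d*D
def wray(u,v,pos,rot):
    c=camera_info('wrist'); a=np.array([u-c['cx'],v-c['cy']]); r=np.hypot(*a); th=r/c['fx']
    d=np.r_[a/max(r,1e-9)*np.sin(th),np.cos(th)]; T=np.array(c['hand_eye']); M=q2R(rot)
    return np.array(pos)+M@T[:3,3], M@T[:3,:3]@d
def wonz(u,v,z,pos,rot):
    o,d=wray(u,v,pos,rot); return o+d*(z-o[2])/d[2]
E
python3 - <<'E'
from h import *
top=cv2.imread('pics/top0.png');sc=cv2.imread('pics/scene0.png')
a=cv2.resize(top[150:310,150:400],None,fx=3.2,fy=3.2,interpolation=cv2.INTER_CUBIC);cv2.imwrite('pics/c1.png',a)
a=cv2.resize(sc[180:330,200:450],None,fx=3.2,fy=3.2,interpolation=cv2.INTER_CUBIC);cv2.imwrite('pics/c2.png',a)
# cups: orange blobs in top
hsv=cv2.cvtColor(top,cv2.COLOR_BGR2HSV)
for nm,lo,hi in (('cup',(8,80,90),(25,255,255)),('blue',(95,60,120),(112,255,255))):
    m=cv2.inRange(hsv,lo,hi)
    n,l,s,c=cv2.connectedComponentsWithStats(m)
    for i in range(1,n):
        if s[i,4]>25: print(nm,s[i],c[i],onz('top',*c[i],0.01 if nm=='cup' else .06)[:2])
hsv=cv2.cvtColor(sc,cv2.COLOR_BGR2HSV);m=cv2.inRange(hsv,(8,80,90),(25,255,255))
n,l,s,c=cv2.connectedComponentsWithStats(m)
for i in range(1,n):
    if 25<s[i,4]<300: print('sc',s[i],c[i],onz('scene',*c[i],0.007)[:2])
E
```

```text
cup [ 99 105  30  44 574] [111.06445993 130.74041812] [0.85949684 0.67217603]
cup [311 104  84  17 919] [354.76278564 112.10990207] [ 0.91065196 -0.20944025]
cup [ 462  124   46   36 1018] [485.16404715 139.67976424] [ 0.79446324 -0.6709002 ]
cup [ 300  142   78   49 3219] [338.97235166 166.13202858] [ 0.70795008 -0.14275546]
cup [ 76 157  23  76 901] [ 87.27081021 194.99667037] [0.62317523 0.74255285]
cup [ 172  158   64  138 4794] [206.19232374 232.79808093] [0.48003174 0.32464378]
cup [314 203  11   9  77] [319.         206.79220779] [ 0.56249855 -0.06657768]
cup [326 203  20  13 154] [335.68181818 208.61038961] [ 0.5547235  -0.12428213]
cup [347 210  10  10  77] [351.71428571 214.84415584] [ 0.53142214 -0.17882821]
cup [390 213  71  48 822] [431.39172749 235.5729927 ] [ 0.45283239 -0.44840565]
cup [283 246  13  26 209] [288.71291866 258.91866029] [0.38395006 0.04303281]
blue [396 123  39   4  73] [415.39726027 124.76712329] [ 0.83646061 -0.40934266]
blue [228 236  11  38 276] [232.78623188 254.5326087 ] [0.39817282 0.22701713]
blue [194 238  14  36 423] [201.00945626 255.39007092
[... 510 characters left out ...]
3 127  17  28 184] [552.69565217 142.77717391] [-0.57936692  0.53632117]
sc [ 96 141  15  19 177] [102.80225989 149.54237288] [ 0.65870442 -0.73866356]
sc [334 142   5  11  31] [335.93548387 147.67741935] [ 0.04381203 -0.09037545]
sc [555 151   5  15  46] [557.73913043 157.97826087] [-0.4863736   0.57917476]
sc [471 159  15   8  53] [478.01886792 162.41509434] [-0.24788361  0.35972108]
sc [544 190  16  11  66] [551.74242424 194.81818182] [-0.24798189  0.62103239]
sc [225 198  27  32 290] [237.01724138 213.86896552] [ 0.55086898 -0.12182247]
sc [297 201  25  17 214] [309.32242991 209.02803738] [0.37556424 0.03832783]
sc [236 275  14   9  59] [242.98305085 280.33898305] [0.71753452 0.07204783]
```

View pics/c1.png

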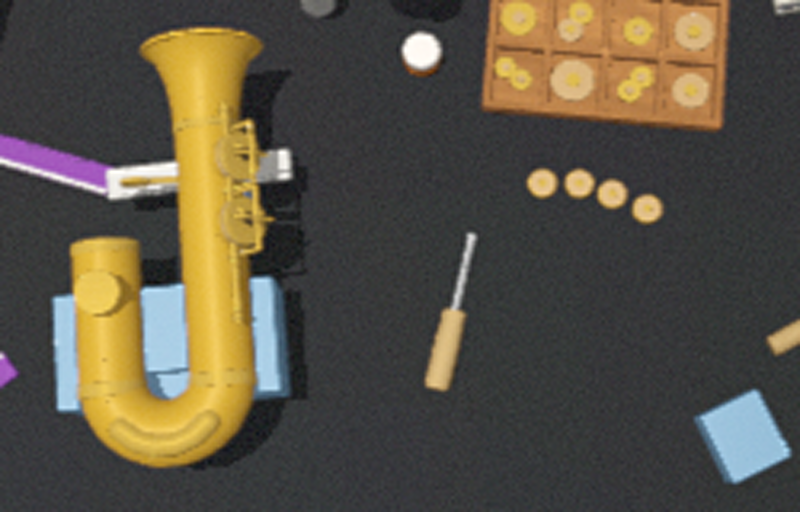

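View pics/c2.png

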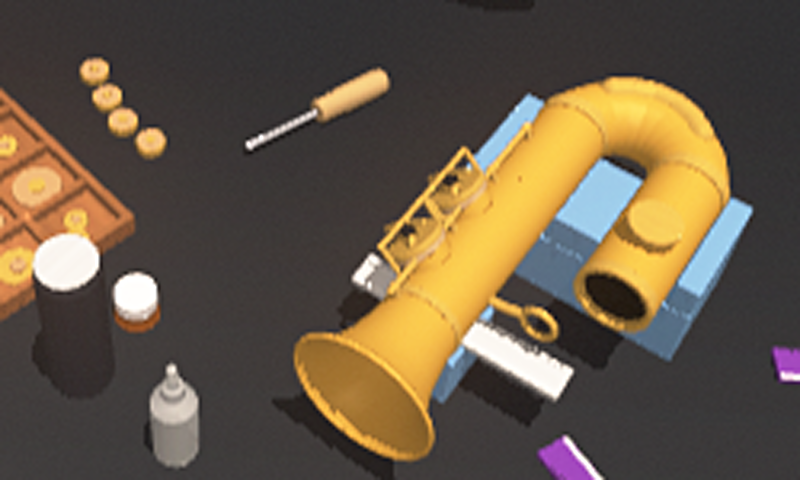

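```bash
cat >> h.py <<'E'
def cloud(n,D):
    c=camera_info(n); v,u=np.mgrid[0:D.shape[0],0:D.shape[1]]
    P=np.stack([(u-c['cx'])/c['fx']*D,(v-c['cy'])/c['fy']*D,D],-1)@q2R(c['attitude']).T+np.array(c['xyz']); P[D==0]=np.nan; return P
E
python3 - <<'E'
from h import *
for n in('top','scene'):
    im=cv2.imread(f'pics/{n}0.png');P=cloud(n,np.load(f'pics/{n}0.npy'))
    hsv=cv2.cvtColor(im,cv2.COLOR_BGR2HSV)
    reg=(P[...,0]>.4)&(P[...,0]<.75)&(P[...,1]>0.1)&(P[...,1]<.5)
    m=(hsv[...,1]<60)&(hsv[...,2]>110)&reg&(P[...,2]>.05)&(P[...,2]<.08)
    k,l,s,c=cv2.connectedComponentsWithStats(m.astype(np.uint8))
    for i in range(1,k):
        if s[i,4]<8: continue
        vu=np.argwhere(l==i); Q=np.array([onz(n,u,v,.066) for v,u in vu])
        r=cv2.minAreaRect(Q[:,:2].astype(np.float32)*1000)
        print(n,'white',s[i],np.nanmedian(P[l==i],0).round(3),'rect',r,cv2.boxPoints(r).round(0).tolist())
    # block blue
    m=((hsv[...,0]>95)&(hsv[...,0]<112)&(hsv[...,1]>60)&reg)
    print(n,'bluepts',m.sum()); 
    # tray: brown height 22
    reg=(P[...,0]>.5)&(P[...,0]<.85)&(P[...,1]>-.3)&(P[...,1]<.05)
    m=(hsv[...,0]<16)&(hsv[...,1]>110)&(P[...,2]>.012)&(P[...,2]<.035)&reg
    vu=np.argwhere(m); Q=np.array([onz(n,u,v,.022) for v,u in vu]); r=cv2.minAreaRect(Q[:,:2].astype(np.float32)*1000);print(n,'tray',r,cv2.boxPoints(r).round(0).tolist(),np.nanmedian(P[m],0))
    # bench height check
    reg=(P[...,0]>.4)&(P[...,0]<.5)&(P[...,1]>-.1)&(P[...,1]<.0); print('bench z',np.nanmedian(P[reg],0))
    # horn axis: highest yellow
    m=(hsv[...,0]>15)&(hsv[...,0]<30)&(hsv[...,1]>120)&(P[...,2]>.118)&(P[...,2]<.14)&(P[...,0]>.38)&(P[...,0]<.75)&(P[...,1]>.15)&(P[...,1]<.4)
    print(n,'horn',m.sum(),P[m].min(0),P[m].max(0))
top=cv2.imread('pics/top0.png')
g=cv2.cvtColor(top,cv2.COLOR_BGR2HSV)
for z in[0]:
  for u,v in((319.4,207.2),(330.9,207.2),(341.3,210.6),(352.5,215)):
    print('cup',onz('top',u,v,.01)[:2])
E
```

```text
top white [230 197  11  10  77] [0.574 0.219 0.067] rect ((575.9768676757812, 220.5098419189453), (30.23919677734375, 33.166481018066406), 6.816288948059082) [[559.0, 235.0], [563.0, 202.0], [593.0, 206.0], [589.0, 239.0]]
top white [183 201  22  11 141] [0.566 0.359 0.066] rect ((562.667724609375, 357.376708984375), (31.117507934570312, 71.45482635498047), 5.20884895324707) [[544.0, 392.0], [550.0, 320.0], [581.0, 323.0], [575.0, 394.0]]
top bluepts 489
top tray ((704.1806640625, -140.0789794921875), (259.92999267578125, 155.18450927734375), 83.44282531738281) [[612.0, -260.0], [766.0, -278.0], [796.0, -20.0], [642.0, -2.0]] [ 0.70561797 -0.14150903  0.02041064]
bench z [ 0.44968363 -0.05012876  0.00061462]
top horn 2024 [0.38027775 0.21445037 0.11801379] [0.69867618 0.39929059 0.13999057]
scene white [310 259  14  14 110] [0.579 0.216 0.068] rect ((575.6621704101562, 216.82864379882812), (33.7863883972168, 31.129043579101562), 6.112834930419922) [[557.0, 231.0], [561.0, 200.0], [594.0, 203.0], [591.0, 234.0]]
scene white [343 279  36  26 364] [0.565 0.351 0.068] rect ((564.769775390625, 349.41143798828125), (35.33633804321289, 84.49712371826172), 6.77700662612915) [[542.0, 389.0], [552.0, 305.0], [587.0, 310.0], [577.0, 393.0]]
scene bluepts 1100Traceback (most recent call last):
  File "<stdin>", line 19, in <module>
  File "h.py", line 9, in onz
    o,d=ray(n,u,v); return o+d*(z-o[2])/d[2]
        ~~~^^^^^^^
  File "h.py", line 7, in ray
    c=camera_info(n); d=np.array([(u-c['cx'])/c['fx'],(v-c['cy'])/c['fy'],1.]); return np.array(c['xyz']),q2R(c['attitude'])@d
ValueError: time passes only in moves, steps and waits
```

```bash
python3 - <<'E'
s=open('h.py').read()
s=s.replace("def q2R","import functools\n_ci=camera_info\ncamera_info=functools.lru_cache(None)(_ci)\ndef q2R",1)
open('h.py','w').write(s)
E
cat > m.py <<'E'
from h import *
for n in('top','scene'):
    im=cv2.imread(f'pics/{n}0.png');P=cloud(n,np.load(f'pics/{n}0.npy'))
    hsv=cv2.cvtColor(im,cv2.COLOR_BGR2HSV)
    reg=(P[...,0]>.5)&(P[...,0]<.85)&(P[...,1]>-.3)&(P[...,1]<.05)
    m=(hsv[...,0]<16)&(hsv[...,1]>110)&(P[...,2]>.017)&(P[...,2]<.03)&reg
    Q=P[m]; Q=Q[:,:2]; r=cv2.minAreaRect(Q.astype(np.float32)*1000);print(n,'tray',r,cv2.boxPoints(r).round(0).tolist())
    # tube crest: fit along x
    y0=[]
    for x in np.arange(.46,.66,.02):
        mm=(abs(P[...,0]-x)<.006)&(P[...,1]>.2)&(P[...,1]<.33)&(P[...,2]>.1)&(P[...,2]<.15)&(hsv[...,0]>15)&(hsv[...,0]<30)
        q=P[mm]
        if len(q)<8: continue
        A=np.c_[q[:,1]*2,q[:,2]*2,np.ones(len(q))]; b=q[:,1]**2+q[:,2]**2; 
        k=q[:,2].argmax(); print(round(x,3),len(q),q[:,1].min().round(3),q[:,1].max().round(3),'top',q[k].round(3))
    m=(hsv[...,0]>20)&(hsv[...,0]<30)&(hsv[...,1]>150)&(P[...,0]>.35)&(P[...,0]<.75)&(P[...,1]>.1)&(P[...,1]<.45)&(P[...,2]>.09)
    q=P[m]; d=np.argmin(q[:,1]); print('most -y brass',q[d])
    b=(P[...,2]>.04)&(P[...,2]<.07)&(hsv[...,0]>95)&(hsv[...,0]<112)&(P[...,0]>.3)&(P[...,0]<.7)&(P[...,1]>.1)&(P[...,1]<.5)
    q=P[b]; qq=q[q[:,0]>.48]; print('bellblock',len(qq), qq.min(0) if len(qq) else '',qq.max(0) if len(qq) else '')
    r=cv2.minAreaRect(q[q[:,0]<.48][:,:2].astype(np.float32)*1000); print('cradle',r)
E
python3 m.py
```

```text
top tray ((706.0509643554688, -140.66989135742188), (261.06524658203125, 152.4626922607422), 83.7821273803711) [[616.0, -262.0], [768.0, -279.0], [796.0, -19.0], [644.0, -3.0]]
0.46 72 0.239 0.303 top [0.458 0.248 0.141]
0.48 92 0.225 0.307 top [0.482 0.225 0.15 ]
0.5 97 0.217 0.307 top [0.505 0.253 0.15 ]
0.52 86 0.225 0.307 top [0.517 0.256 0.15 ]
0.54 84 0.228 0.312 top [0.546 0.228 0.148]
0.56 95 0.228 0.329 top [0.562 0.231 0.15 ]
0.58 74 0.229 0.311 top [0.579 0.26  0.15 ]
0.6 76 0.232 0.316 top [0.598 0.235 0.148]
0.62 69 0.253 0.315 top [0.617 0.287 0.144]
0.64 87 0.25 0.322 top [0.645 0.291 0.14 ]
most -y brass [0.5069058  0.21445037 0.13217279]
bellblock 1 [0.54957135 0.24749795 0.05308921] [0.54957135 0.24749795 0.05308921]
cradle ((389.7267761230469, 281.93548583984375), (111.852294921875, 138.76564025878906), 4.895676136016846)
scene tray ((704.650146484375, -141.89453125), (264.71484375, 152.09707641601562), 83.46519470214844) [[614.0, -265.0], [765.0, -282.0], [795.0, -19.0], [644.0, -2.0]]
0.46 92 0.247 0.305 top [0.463 0.25  0.142]
0.48 91 0.222 0.307 top [0.481 0.225 0.15 ]
0.5 104 0.215 0.308 top [0.504 0.256 0.15 ]
0.52 146 0.225 0.309 top [0.524 0.229 0.15 ]
0.54 135 0.227 0.311 top [0.538 0.227 0.149]
0.56 126 0.227 0.329 top [0.563 0.229 0.149]
0.58 158 0.218 0.314 top [0.576 0.23  0.15 ]
0.6 137 0.231 0.317 top [0.6   0.232 0.15 ]
0.62 114 0.256 0.318 top [0.624 0.26  0.142]
0.64 110 0.253 0.322 top [0.644 0.278 0.14 ]
most -y brass [0.48518257 0.22478125 0.14916198]
bellblock 49 [0.53544239 0.30408574 0.04101897] [0.60264635 0.31410272 0.06907048]
cradle ((395.35235595703125, 361.84820556640625), (103.06079864501953, 141.50538635253906), 3.9534099102020264)
```

```bash
cat >> h.py <<'E'
def tool(ys,tilt):
    """x_t=-x_s, z leaning forward along ys"""
    ys=np.r_[np.array(ys)/np.linalg.norm(ys),0]; xs=np.array([ys[1],-ys[0],0]); t=np.radians(tilt)
    z=np.sin(t)*ys-np.cos(t)*np.array([0,0,1]); x=-xs; return np.c_[x,np.cross(z,x),z]
E
python3 - <<'E'
from h import *
ys=np.array([-.093,.9957]); end=np.array([.578,.203])
for tilt in(35,40,42,45):
  for fl in(1,-1):
    M=tool(ys,tilt)@np.diag([fl,fl,1]); q=R2q(M)
    g=np.r_[end+.011*ys,.070]
    out=[]
    for p in (g-M[:,2]*.11,g,g-np.r_[ys*.185,0]):
        j=bot.solve_ik(p,q); out.append(None if j is None else np.round(j,2))
    print(tilt,fl,out)
E
```

```text
35 1 [array([-0.02,  0.31, -0.1 ,  1.23,  0.61, -1.7 ]), array([ 0.09,  0.35, -0.27,  0.96,  0.61, -1.58]), array([-0.21,  0.45, -0.12,  1.21,  0.58, -1.94])]
35 -1 [array([-0.02,  0.31, -0.1 ,  1.23,  0.61,  1.44]), array([ 0.09,  0.35, -0.27,  0.96,  0.61,  1.57]), array([-0.21,  0.45, -0.12,  1.21,  0.58,  1.2 ])]
40 1 [array([-0.06,  0.35, -0.11,  1.24,  0.69, -1.77]), array([ 0.06,  0.37, -0.28,  0.96,  0.7 , -1.62]), array([-0.24,  0.49, -0.1 ,  1.25,  0.65, -2.  ])]
40 -1 [array([-0.06,  0.35, -0.11,  1.24,  0.69,  1.37]), array([ 0.06,  0.37, -0.28,  0.96,  0.7 ,  1.52]), array([-0.24,  0.49, -0.1 ,  1.25,  0.65,  1.14])]
42 1 [array([-0.08,  0.36, -0.11,  1.25,  0.72, -1.8 ]), array([ 0.04,  0.38, -0.28,  0.96,  0.73, -1.64]), array([-0.25,  0.5 , -0.09,  1.27,  0.68, -2.02])]
42 -1 [array([-0.08,  0.36, -0.11,  1.25,  0.72,  1.34]), array([ 0.04,  0.38, -0.28,  0.96,  0.73,  1.51]), array([-0.25,  0.5 , -0.09,  1.27,  0.68,  1.12])]
45 1 [array([-0.1 ,  0.38, -0.11,  1.27,  0.77, -1.84]), array([ 0.03,  0.39, -0.28,  0.97,  0.78, -1.66]), array([-0.27,  0.53, -0.08,  1.3 ,  0.72, -2.06])]
45 -1 [array([-0.1 ,  0.38, -0.11,  1.27,  0.77,  1.3 ]), array([ 0.03,  0.39, -0.28,  0.97,  0.78,  1.48]), array([-0.27,  0.53, -0.08,  1.3 ,  0.72,  1.08])]
```

```bash
python3 - <<'E'
from h import *
ys=np.array([-.093,.9957]); end=np.array([.578,.203])
M=tool(ys,42); q=R2q(M); g=np.r_[end+.011*ys,.070]
bot.goto(g-M[:,2]*.13,q)
fingers.set_gripper(.06,40)
s=readout.state(); im,d=snapshot('wrist'); cv2.imwrite('pics/w1.png',im); np.save('pics/w1.npy',d)
im,d=snapshot('scene'); cv2.imwrite('pics/s1.png',im)
np.savez('pics/w1s.npz',p=s['position'],q=s['eef_rot']); print(s['t'],s['position'],(g-M[:,2]*.13),s['grip_width'],s['wrist_force'])
E
```

```text
3.3833 [0.58511587 0.12719726 0.16665585] [0.58506652 0.12734269 0.16660883] 0.06022765171958715 [ 0.83148145 -0.73284499  1.02254735]
```

View pics/w1.png

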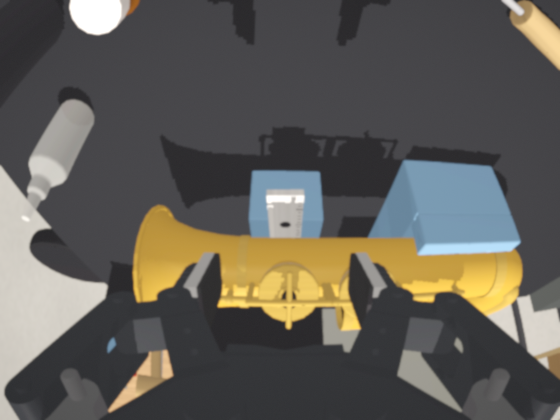

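View pics/s1.png

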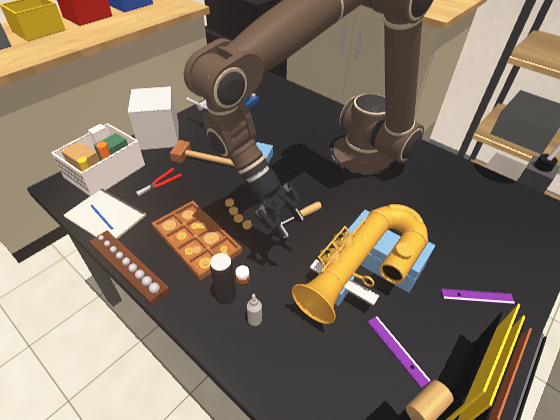

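```bash
python3 - <<'E'
from h import *
im=cv2.imread('pics/w1.png');cv2.imwrite('pics/c3.png',cv2.resize(im[160:250,240:335],None,fx=6,fy=6,interpolation=cv2.INTER_CUBIC))
z=np.load('pics/w1s.npz'); p,q=z['p'],z['q']
for u,v,h in((268,203,.066),(304,203,.066),(286,203,.066),(286,190,.06),(268,190,.066),(304,190,.066),(286,224,.066),(268,235,.066),(304,235,.066)): print(u,v,h,wonz(u,v,h,p,q).round(4))
E
```

```text
268 203 0.066 [0.5906 0.2168 0.066 ]
304 203 0.066 [0.5608 0.214  0.066 ]
286 203 0.066 [0.5757 0.2154 0.066 ]
286 190 0.06 [0.5766 0.2054 0.06  ]
268 190 0.066 [0.5915 0.1987 0.066 ]
304 190 0.066 [0.5633 0.1961 0.066 ]
286 224 0.066 [0.5724 0.2493 0.066 ]
268 235 0.066 [0.5879 0.2719 0.066 ]
304 235 0.066 [0.5529 0.2686 0.066 ]
```

View pics/c3.png

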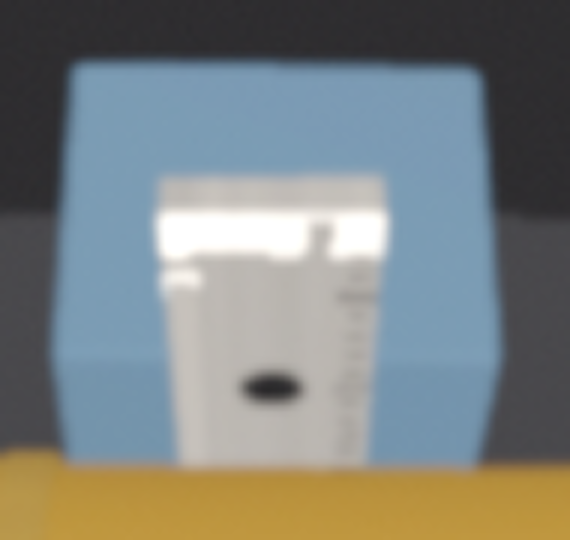

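```bash
python3 - <<'E'
from h import *
ys=np.array([-.093,.9957]); end=np.array([.5772,.2045])
M=tool(ys,42); q=R2q(M); g=np.r_[end+.011*ys,.070]
bot.line_to(g,velocity=.1)
s=readout.state(); print(s['t'],s['position'],g,s['wrist_force'])
im,d=snapshot('wrist'); cv2.imwrite('pics/w2.png',im)
fingers.set_gripper(.02,50)
s=readout.state(); print(s['t'],s['position'],s['wrist_force'],s['grip_width'])
im,d=snapshot('wrist'); cv2.imwrite('pics/w3.png',im)
E
python3 -c "
import cv2,numpy as np
cv2.imwrite('pics/c4.png',np.hstack([cv2.imread('pics/w2.png')[100:400,80:480],cv2.imread('pics/w3.png')[100:400,80:480]]))"
```

```text
4.9417 [0.57660123 0.21519318 0.07049685] [0.576177  0.2154527 0.07     ] [ 0.08873897 -0.0519667  -0.39263353]
5.375 [0.5764682  0.21518749 0.07039761] [-0.62091664 -3.46286313  3.17742756] 0.028138310129417615
```

View pics/c4.png

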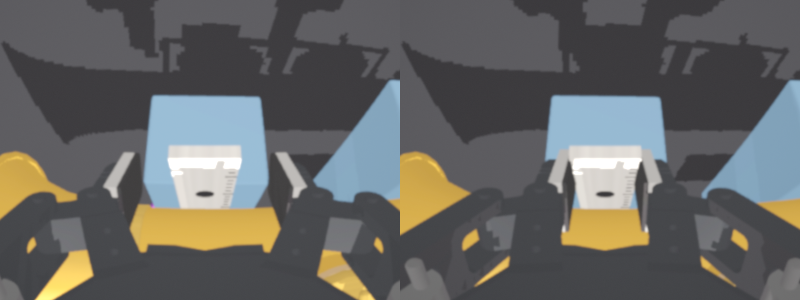

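```bash
python3 - <<'E'
from h import *
ys=np.r_[-.093,.9957,0]/np.linalg.norm([-.093,.9957])
p=readout.state()['position'].copy()
for d in (.02,.06,.11,.16,.2):
    bot.line_to(p-ys*d,velocity=.06)
    s=readout.state(); print(s['t'],s['position'].round(4),s['wrist_force'].round(2),s['moment'].round(2),s['grip_width'])
im,d=snapshot('wrist'); cv2.imwrite('pics/w4.png',im)
im,d=snapshot('scene'); cv2.imwrite('pics/s4.png',im)
im,d=snapshot('top'); cv2.imwrite('pics/t4.png',im)
E
python3 -c "
import cv2,numpy as np
cv2.imwrite('pics/c5.png',np.vstack([np.hstack([cv2.resize(cv2.imread('pics/w4.png'),(400,300)),cv2.imread('pics/t4.png')[50:350,120:520]]),cv2.resize(cv2.imread('pics/s4.png')[130:330,150:450],None,fx=1.33,fy=1.33)[:266,:400].repeat(1,0) if 0 else cv2.resize(cv2.imread('pics/s4.png')[130:280,130:530],(800,300))]))"
```

```text
5.9167 [0.5782 0.1948 0.0703] [-2.43 -3.32  2.77] [-0.55  0.34  0.47] 0.028157584231729028
6.7333 [0.5824 0.1545 0.0702] [ 0.24 -4.37  1.58] [-0.87 -0.02  0.02] 0.028476192045982517
7.7167 [0.587  0.1047 0.0702] [ 0.01 -3.11  0.92] [-1.07 -0.13 -0.02] 0.028386943205756535
8.7 [0.5913 0.0559 0.0703] [ 0.5  -0.33 -0.68] [-0.83 -0.11 -0.  ] 0.028102198255599946
9.5167 [0.5951 0.016  0.0703] [-0.03 -0.1  -1.01] [-0.8  -0.03 -0.02] 0.0283577978403333
```

View pics/c5.png

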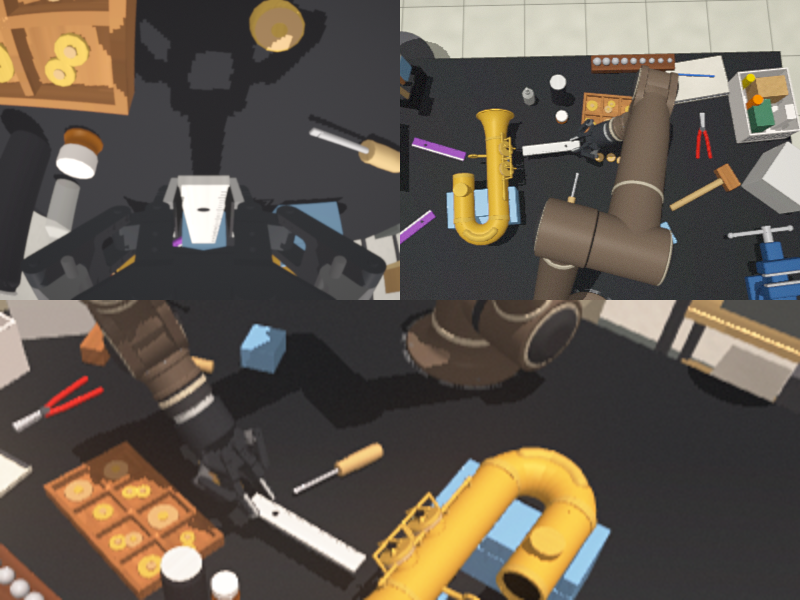

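```bash
cat >> h.py <<'E'
TO=np.array([.631,-.1325]); TX=np.array([.9936,-.113]); TY=np.array([.113,.9936])
def w2t(p): d=np.array(p)[:2]-TO; return np.array([d@TX,d@TY])
def t2w(x,y): return TO+x*TX+y*TY
E
python3 - <<'E'
from h import *
top=cv2.imread('pics/top0.png'); hsv=cv2.cvtColor(top,cv2.COLOR_BGR2HSV)
P=cloud('top',np.load('pics/top0.npy'))
m=((hsv[...,2]>110)&(hsv[...,1]>60)&(hsv[...,0]<30)).astype(np.uint8); m[:, :310]=0;m[:,362:]=0;m[:198]=0;m[225:]=0
big=cv2.resize(m*255,None,fx=4,fy=4,interpolation=cv2.INTER_LINEAR)
dt=cv2.distanceTransform((big>127).astype(np.uint8),cv2.DIST_L2,5)
n,l,s,c=cv2.connectedComponentsWithStats((dt>9).astype(np.uint8))
for i in range(1,n):
    u,v=(c[i]+.5)/4-.5; w=onz('top',u,v,.009); print('cup',u.round(1),v.round(1),w[:2].round(4),'tray',w2t(w).round(4),s[i,4])
for u,v in ((297,224),(295,229)): print('sd tip',onz('top',u,v,.01), w2t(onz('top',u,v,.01)))
# horn now from top
im,d=snapshot('top'); Q=cloud('top',d)
for x in(.48,.50,.52,.58,.62,.64):
    for nm,C in(('0',P),('1',Q)):
        mm=(abs(C[...,0]-x)<.006)&(abs(C[...,1]-(.279+(x-.57)*.087))<.006); print(x,nm,np.nanmedian(C[mm][:,2]).round(4),end=' ')
# straightedge z
mm=(Q[...,0]>.55)&(Q[...,0]<.62)&(Q[...,1]>.03)&(Q[...,1]<.2)&(Q[...,2]>.03)&(Q[...,2]<.1)
for y in(.04,.08,.12,.16,.185): k=mm&(abs(Q[...,1]-y)<.006); print('se',y,np.nanmedian(Q[k],0).round(4))
E
```

```text
cup 319.0 206.8 [ 0.5626 -0.0667] tray [-0.0754  0.0577] 259
cup 330.6 207.0 [ 0.5612 -0.107 ] tray [-0.0722  0.0174] 271
cup 340.9 210.1 [ 0.5493 -0.1424] tray [-0.0801 -0.0191] 272
cup 351.9 214.9 [ 0.5314 -0.1796] tray [-0.0937 -0.058 ] 278
sd tip [0.50358742 0.01157692 0.01      ] [-0.14287783  0.12875721]
sd tip [0.4862928  0.01894125 0.01      ] [-0.16089394  0.13412012]
0.48 0 0.1319 0.48 1 0.1299 0.5 0 0.1342 0.5 1 0.1303 0.52 0 0.132 0.52 1 0.1294 0.58 0 0.132 0.58 1 0.1251 0.62 0 0.1341 0.62 1 0.1263 0.64 0 0.1353 0.64 1 0.1277 se 0.04 [0.5905 0.0407 0.0653]
se 0.08 [0.5876 0.0795 0.0667]
se 0.12 [0.5853 0.1198 0.0658]
se 0.16 [0.5797 0.1591 0.0654]
se 0.185 [0.5795 0.1856 0.0646]
```

```bash
python3 - <<'E'
from h import *
M=tool(TY,42); q=R2q(M); 
p=readout.state()['position'].copy(); p[2]=.12; bot.line_to(p,velocity=.15)
w=t2w(-.150,-.099); bot.goto(np.r_[w,.12],q)
bot.line_to(np.r_[w,.05],velocity=.12)
bot.line_to(np.r_[w,.021],velocity=.05)
s=readout.state(); print(s['t'],s['position'],s['wrist_force'],s['grip_width'])
im,d=snapshot('wrist'); cv2.imwrite('pics/w5.png',im)
im,d=snapshot('top'); cv2.imwrite('pics/t5.png',im);im,d=snapshot('scene'); cv2.imwrite('pics/s5.png',im)
E
python3 -c "
import cv2,numpy as np
I=lambda n:cv2.imread('pics/'+n)
cv2.imwrite('pics/c6.png',np.vstack([np.hstack([cv2.resize(I('w5.png'),(400,300)),I('t5.png')[50:350,120:520]]),cv2.resize(I('s5.png')[130:280,100:500],(800,300))]))"
```

```text
12.6917 [ 0.47075601 -0.21388579  0.02097034] [ 0.26906668  0.3619047  -1.35503672] 0.02809111298197958
```

View pics/c6.png

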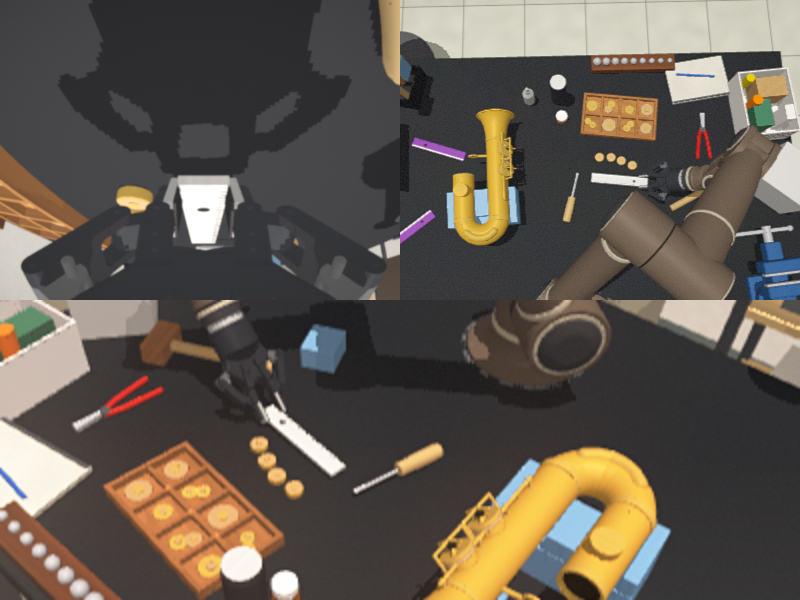

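```bash
python3 - <<'E'
from h import *
p=readout.state()['position'].copy()
w=t2w(-.150,-.099)
for z in(.019,.0175,.016,.0145,.013):
    bot.line_to(np.r_[w,z],velocity=.03); s=readout.state(); print(s['t'],s['position'][2],s['wrist_force'].round(2))
    if s['wrist_force'][2]>2: break
fingers.set_gripper(.042)
s=readout.state(); print(s['t'],s['grip_width'],s['wrist_force'])
M=q2R(s['eef_rot']); bot.line_to(s['position']-M[:,2]*.05,velocity=.12)
im,d=snapshot('top'); cv2.imwrite('pics/t6.png',im); np.save('pics/t6.npy',d)
s=readout.state(); im,d=snapshot('wrist'); cv2.imwrite('pics/w6.png',im); np.savez('pics/w6s.npz',p=s['position'],q=s['eef_rot'])
im,d=snapshot('scene'); cv2.imwrite('pics/s6.png',im); np.save('pics/s6.npy',d)
E
python3 -c "
import cv2,numpy as np
I=lambda n:cv2.imread('pics/'+n)
cv2.imwrite('pics/c7.png',np.vstack([np.hstack([cv2.resize(I('w6.png'),(400,300)),cv2.resize(I('t6.png')[130:280,250:450],(400,300))]),cv2.resize(I('s6.png')[130:280,100:500],(800,300))]))"
```

```text
13.0917 0.018983118891606983 [ 0.58  0.14 -0.85]
13.3417 0.01740814692859634 [ 0.06 -0.29 -1.31]
13.5917 0.015908550162398734 [-0.56 -0.45 -0.78]
13.8417 0.015555689069143966 [-2.51  0.06  7.04]
14.125 0.0421846689935083 [-0.94905884 -0.83631637  1.69670527]
```

View pics/c7.png

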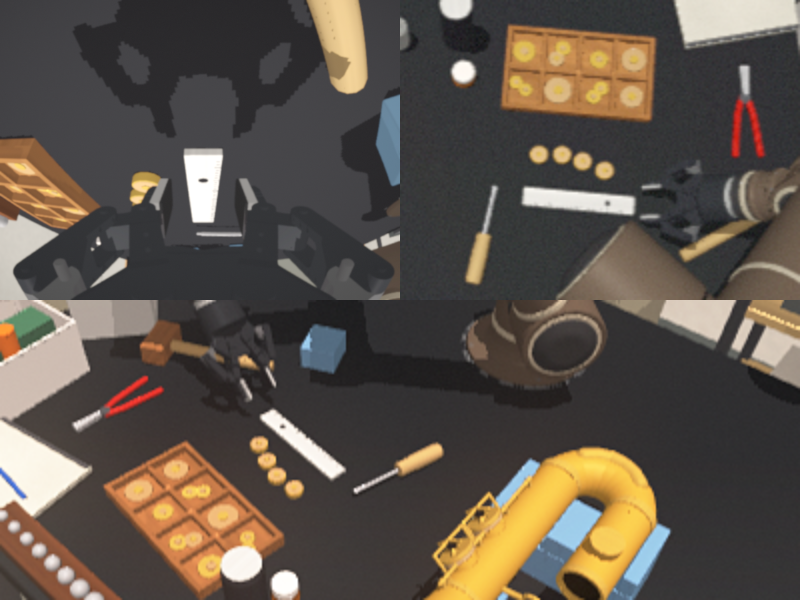

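```bash
python3 - <<'E'
from h import *
for n in('top','scene'):
    im=cv2.imread(f'pics/{n[0]}6.png');P=cloud(n,np.load(f'pics/{n[0]}6.npy')); hsv=cv2.cvtColor(im,cv2.COLOR_BGR2HSV)
    m=((hsv[...,1]<60)&(hsv[...,2]>130)&(P[...,0]>.44)&(P[...,0]<.55)&(P[...,1]>-.26)&(P[...,1]<0.01)&(P[...,2]<.03)).astype(np.uint8)
    k,l,s,c=cv2.connectedComponentsWithStats(m); i=1+s[1:,4].argmax()
    Q=np.array([w2t(onz(n,u,v,.006)) for v,u in np.argwhere(l==i)])*1000
    r=cv2.minAreaRect(Q.astype(np.float32)); print(n,s[i],r,cv2.boxPoints(r).round(1).tolist(),'z',np.nanmedian(P[l==i][:,2]))
    e=Q[abs(Q[:,1]-20)<60]; 
    ks=np.arange(-30,70,10); pr=[np.median(e[abs(e[:,1]-k)<5][:,0]) for k in ks]; print('slope',np.polyfit(ks,pr,1))
z=np.load('pics/w6s.npz')
h=cv2.cvtColor(cv2.imread('pics/w6.png'),cv2.COLOR_BGR2HSV)
m=((h[...,1]<50)&(h[...,2]>150)).astype(np.uint8); m[:190]=0;m[325:]=0;m[:,:240]=0;m[:,325:]=0
Q=np.array([w2t(wonz(u,v,.006,z['p'],z['q'])) for v,u in np.argwhere(m)])*1000
print('wrist',len(Q),Q.min(0),Q.max(0))
for k in range(-110,-40,10):
    e=Q[abs(Q[:,1]-k)<4]; print(k,e[:,0].min().round(1),e[:,0].max().round(1)) if len(e) else 0
E
```

```text
top [311 223  57  15 523] ((-149.8384246826172, -16.90412139892578), (194.21725463867188, 32.633419036865234), 89.90851593017578) [[-166.3000030517578, -114.0], [-133.6999969482422, -114.0], [-133.39999389648438, 80.19999694824219], [-166.0, 80.19999694824219]] z 0.006254765450927513
slope [-1.15741557e-02 -1.49594606e+02]
scene [230 184  43  36 414] ((-150.77572631835938, -18.207725524902344), (195.96444702148438, 33.64316177368164), 89.8219223022461) [[-167.89999389648438, -116.0999984741211], [-134.3000030517578, -116.19999694824219], [-133.60000610351562, 79.69999694824219], [-167.3000030517578, 79.80000305175781]] z 0.008077093933601953
slope [-1.94700468e-03 -1.50413994e+02]
wrist 4488 [-166.15212243 -119.55025546] [-133.41991565   86.85164269]
-110 -165.6 -134.5
-100 -165.9 -134.4
-90 -165.8 -134.3
-80 -165.8 -134.3
-70 -165.7 -134.3
-60 -165.6 -134.4
-50 -165.9 -134.1
```

```bash
python3 - <<'E'
from h import *
M=tool(TY,12); q=R2q(M); w=t2w(-.150,-.101)
p=readout.state()['position'].copy(); p[2]=.09; bot.line_to(p,velocity=.15)
fingers.set_gripper(.046)
bot.goto(np.r_[w,.07],q)
bot.line_to(np.r_[w,.03],velocity=.08)
for z in (.022,.018,.016,.0148):
    bot.line_to(np.r_[w,z],velocity=.04); s=readout.state(); print(s['t'],s['position'],s['wrist_force'].round(2))
    if s['wrist_force'][2]>2: break
fingers.set_gripper(.02,45)
s=readout.state(); print(s['t'],s['position'],s['wrist_force'],s['grip_width'])
im,d=snapshot('top'); cv2.imwrite('pics/t7.png',im); np.save('pics/t7.npy',d)
im,d=snapshot('wrist'); cv2.imwrite('pics/w7.png',im)
im,d=snapshot('scene'); cv2.imwrite('pics/s7.png',im); np.save('pics/s7.npy',d)
E
python3 -c "
import cv2,numpy as np
I=lambda n:cv2.imread('pics/'+n)
cv2.imwrite('pics/c8.png',np.vstack([np.hstack([cv2.resize(I('w7.png'),(400,300)),cv2.resize(I('t7.png')[130:280,250:450],(400,300))]),cv2.resize(I('s7.png')[130:280,100:500],(800,300))]))"
```

```text
16.9417 [ 0.47044673 -0.21576473  0.02194527] [-0.06  0.11  0.23]
17.1917 [ 0.4704027  -0.21576201  0.01781563] [ 0.21 -0.43 -0.34]
17.4417 [ 0.4704534  -0.21582781  0.01589698] [-0.31 -0.07  0.18]
17.6917 [ 0.47049114 -0.21588381  0.01474029] [ 0.43 -0.25 -0.19]
17.9833 [ 0.47073676 -0.21602539  0.01511263] [-1.06663844 -0.27152951  3.19036154] 0.028171515312469624
```

View pics/c8.png

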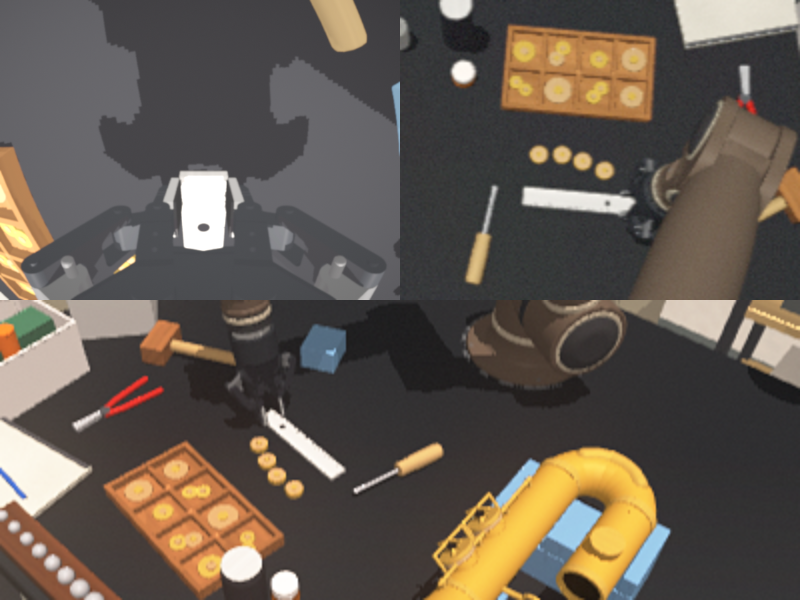

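```bash
python3 - <<'E'
from h import *
for x,v in((-.150,.03),(-.115,.08),(-.085,.04),(-.065,.04),(-.054,.03)):
    bot.line_to(np.r_[t2w(x,-.101),.0158],velocity=v); s=readout.state(); print(s['t'],w2t(s['position']).round(4),s['position'][2].round(4),s['wrist_force'].round(2),s['moment'].round(2))
im,d=snapshot('top'); cv2.imwrite('pics/t8.png',im); np.save('pics/t8.npy',d)
im,d=snapshot('wrist'); cv2.imwrite('pics/w8.png',im)
im,d=snapshot('scene'); cv2.imwrite('pics/s8.png',im); np.save('pics/s8.npy',d)
E
python3 -c "
import cv2,numpy as np
I=lambda n:cv2.imread('pics/'+n)
cv2.imwrite('pics/c9.png',np.hstack([cv2.resize(I('t8.png')[140:230,280:390],(440,360),interpolation=2),cv2.resize(I('s8.png')[190:280,150:260],(360,360*9//11),interpolation=2)[:360].copy() if 0 else cv2.resize(I('s8.png')[190:280,145:235],(360,360),interpolation=2)]))"
```

```text
18.3833 [-0.1502 -0.1009] 0.0155 [-0.34  0.9  -0.49] [-0.23  0.01 -0.01]
18.975 [-0.115  -0.1009] 0.0155 [-0.1   0.28 -1.12] [-0.24 -0.   -0.03]
19.875 [-0.085 -0.101] 0.0158 [-0.05  0.54 -0.15] [-0.22 -0.01 -0.12]
20.525 [-0.0648 -0.101 ] 0.0158 [-0.31  0.   -0.95] [-0.18 -0.05 -0.01]
21.0417 [-0.0538 -0.101 ] 0.0158 [ 0.29  0.63 -0.43] [-0.26 -0.05 -0.12]
```

View pics/c9.png

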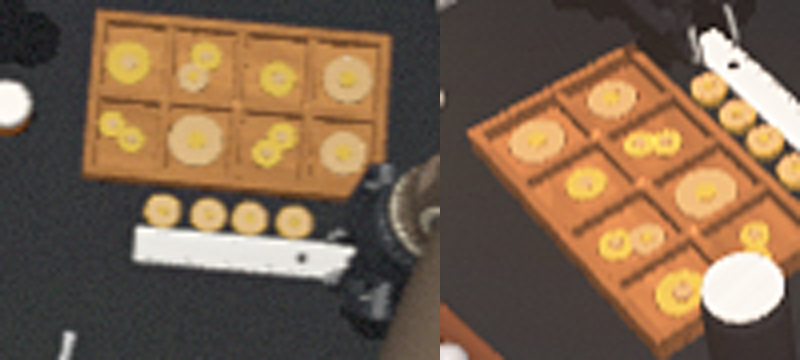

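```bash
python3 - <<'E'
from h import *
x=-.054
f0=np.mean([readout.state()['wrist_force'][:2]@TX])
while x<-.040:
    x+=.001
    bot.line_to(np.r_[t2w(x,-.101),.0158],velocity=.015); 
    s=readout.state(); f=s['wrist_force'][:2]@TX; print(round(s['t'],2),round(x,4),w2t(s['position']).round(4)[0],f.round(2),s['wrist_force'][2].round(2),s['moment'].round(2))
    if f<-3 : break
bot.pause(.2)
s=readout.state();print(s['wrist_force'],s['moment'],w2t(s['position']))
im,d=snapshot('top'); cv2.imwrite('pics/t9.png',im); np.save('pics/t9.npy',d)
im,d=snapshot('wrist'); cv2.imwrite('pics/w9.png',im)
im,d=snapshot('scene'); cv2.imwrite('pics/s9.png',im); np.save('pics/s9.npy',d)
E
python3 -c "
import cv2,numpy as np
I=lambda n:cv2.imread('pics/'+n)
cv2.imwrite('pics/c10.png',np.hstack([cv2.resize(I('t9.png')[140:230,280:390],(440,360),interpolation=2),cv2.resize(I('s9.png')[190:280,145:235],(360,360),interpolation=2)]))"
```

```text
21.44 -0.053 -0.053 -0.14 -1.63 [-0.3   0.06  0.09]
21.69 -0.052 -0.052 0.1 -0.26 [-0.2   0.09  0.09]
21.94 -0.051 -0.0509 -0.74 -1.09 [-0.23  0.06  0.02]
22.19 -0.05 -0.0499 0.09 -0.82 [-0.19  0.07  0.04]
22.44 -0.049 -0.0489 -0.31 -0.39 [-0.2   0.1   0.04]
22.69 -0.048 -0.0479 0.05 -0.48 [-0.19  0.05  0.08]
22.94 -0.047 -0.0469 -0.46 -0.84 [-0.22  0.08  0.  ]
23.19 -0.046 -0.0459 0.13 -0.5 [-0.26  0.11 -0.02]
23.44 -0.045 -0.0449 -0.22 -0.3 [-0.18  0.07  0.07]
23.69 -0.044 -0.0439 -0.01 0.01 [-0.24  0.12  0.1 ]
23.94 -0.043 -0.0435 -2.49 -0.28 [-0.18  0.58  0.31]
24.19 -0.042 -0.0432 -5.37 1.41 [-0.25  1.13  0.44]
[-4.56116895  0.04731853  0.88778723] [-0.20732466  1.07335764  0.46831712] [-0.04313698 -0.1009435 ]
```

View pics/c10.png

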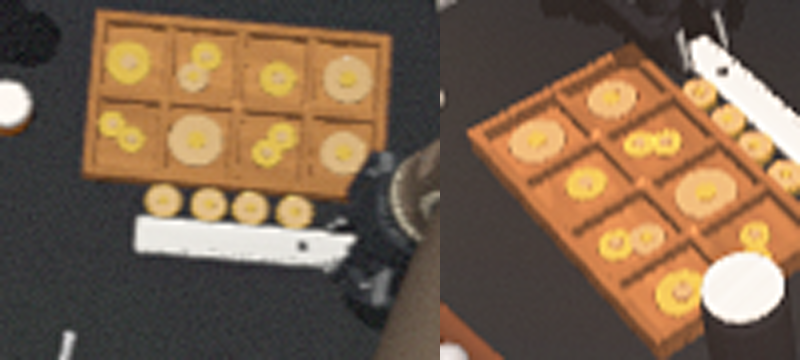

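```bash
cat > m2.py <<'E'
from h import *
import sys
k=sys.argv[1]
for n in('top','scene'):
    im=cv2.imread(f'pics/{n[0]}{k}.png'); P=cloud(n,np.load(f'pics/{n[0]}{k}.npy'))
    hsv=cv2.cvtColor(im,cv2.COLOR_BGR2HSV)
    T=np.stack([(P[...,0]-TO[0])*TX[0]+(P[...,1]-TO[1])*TX[1],(P[...,0]-TO[0])*TY[0]+(P[...,1]-TO[1])*TY[1]],-1)
    # tan pad brighter & lower saturation than the wood
    b=cv2.resize(im,None,fx=4,fy=4,interpolation=cv2.INTER_CUBIC); g=b[...,1]
    for cy in(.058,.0174,-.019,-.058):
        best=None
        # window around expected cup, bright-green-channel blob centroid
        c=camera_info(n); w=np.r_[t2w(-.016,cy),.0095]; d=q2R(c['attitude']).T@(w-c['xyz']); u=c['fx']*d[0]/d[2]+c['cx']; v=c['fy']*d[1]/d[2]+c['cy']
        U,V=int(4*u),int(4*v); win=b[V-34:V+34,U-34:U+34]; h=cv2.cvtColor(win,cv2.COLOR_BGR2HSV)
        m=((win[...,1]>140)&(h[...,1]>50)&(h[...,0]<35)).astype(np.uint8)
        q,l,s,cc=cv2.connectedComponentsWithStats(m); 
        if q<2: print(n,cy,'none'); continue
        i=1+s[1:,4].argmax(); uu=(U-34+cc[i][0]+.5)/4-.5; vv=(V-34+cc[i][1]+.5)/4-.5
        print(n,cy,s[i].tolist(),w2t(onz(n,uu,vv,.0095)).round(4))
    m=((hsv[...,1]<60)&(hsv[...,2]>130)&(T[...,0]>-.09)&(T[...,0]<-.01)&(T[...,1]>-.1)&(T[...,1]<.1)&(P[...,2]<.03)).astype(np.uint8)
    q,l,s,c=cv2.connectedComponentsWithStats(m); i=1+s[1:,4].argmax()
    Q=np.array([w2t(onz(n,u,v,.006)) for v,u in np.argwhere(l==i)])*1000
    r=cv2.minAreaRect(Q.astype(np.float32)); print(n,'se',r,'z',np.nanmedian(P[l==i][:,2]))
    ks=np.arange(-60,70,10); f=np.polyfit(ks,[np.median(Q[abs(Q[:,1]-a)<6][:,0]) for a in ks],1); print('slope,x@0',f)
    m=(hsv[...,0]<16)&(hsv[...,1]>110)&(P[...,2]>.017)&(P[...,2]<.03)&(T[...,0]>-.02)&(abs(T[...,1])<.1)
    for a in(-.09,-.06,-.03,0,.03,.06,.09): e=T[m&(abs(T[...,1]-a)<.012)]; print('front',a,np.percentile(e[:,0],3).round(4),end=' ')
    print()
E
python3 m2.py 9
```

```text
top 0.058 [20, 18, 34, 33, 876] [-0.0145  0.0578]
top 0.0174 [19, 18, 34, 33, 885] [-0.0146  0.0178]
top -0.019 [19, 18, 34, 34, 872] [-0.0143 -0.0185]
top -0.058 [19, 18, 33, 33, 873] [-0.0144 -0.0574]
top se ((-43.549747467041016, -9.663734436035156), (176.64892578125, 34.97163009643555), 89.17559051513672) z 0.006703936269264021
slope,x@0 [-6.54349150e-03 -4.42303442e+01]
front -0.09 0.0021 front -0.06 0.0021 front -0.03 0.001 front 0 0.0018 front 0.03 0.0013 front 0.06 0.0031 front 0.09 0.0007 
scene 0.058 [16, 19, 40, 34, 867] [-0.016   0.0568]
scene 0.0174 [17, 19, 40, 33, 822] [-0.0161  0.0167]
scene -0.019 [18, 19, 38, 32, 763] [-0.0166 -0.0198]
scene -0.058 [18, 18, 38, 33, 759] [-0.0164 -0.0588]
scene se ((-44.67042922973633, -15.09808349609375), (192.61817932128906, 46.1329231262207), 86.48606872558594) z 0.008619208254082689
slope,x@0 [-7.37843969e-03 -4.60518896e+01]
front -0.09 -0.0003 front -0.06 0.0027 front -0.03 0.0005 front 0 0.0033 front 0.03 0.0012 front 0.06 0.0023 front 0.09 0.0016
```

```bash
python3 - <<'E'
from h import *
bot.line_to(np.r_[t2w(-.055,-.101),.0158],velocity=.03)
bot.line_to(np.r_[t2w(-.085,-.101),.0158],velocity=.06)
bot.line_to(np.r_[t2w(-.085,-.101),.015],velocity=.03)
fingers.set_gripper(.045)
M=q2R(readout.state()['eef_rot']); p=readout.state()['position']
bot.line_to(p-M[:,2]*.05,velocity=.08)
p=p-M[:,2]*.05; p[2]+=.1; bot.line_to(p,velocity=.2)
bot.line_to(np.array([.36,-.38,.2]),velocity=.25)
s=readout.state(); print(s['t'],s['position'])
im,d=snapshot('top'); cv2.imwrite('pics/tA.png',im); np.save('pics/tA.npy',d)
im,d=snapshot('scene'); cv2.imwrite('pics/sA.png',im); np.save('pics/sA.npy',d)
P=cloud('top',np.load('pics/top0.npy'));Q=cloud('top',d0:=np.load('pics/tA.npy'))
for x in(.42,.48,.58,.62,.64):
    for nm,C in(('0',P),('1',Q)):
        mm=(abs(C[...,0]-x)<.006)&(abs(C[...,1]-(.279+(x-.57)*.087))<.006); print(x,nm,np.nanmedian(C[mm][:,2]).round(4),end=' ')
print()
E
python3 m2.py A
python3 -c "
import cv2,numpy as np
I=lambda n:cv2.imread('pics/'+n)
cv2.imwrite('pics/c11.png',np.vstack([np.hstack([I('tA.png')[80:320,140:540],I('top0.png')[80:320,140:540]]),cv2.resize(I('sA.png')[130:300,100:500],(800,340))]))"
```

```text
28.8333 [ 0.36035731 -0.379406    0.19944712]
0.42 0 0.1316 0.42 1 0.1323 0.48 0 0.1319 0.48 1 0.1314 0.58 0 0.132 0.58 1 0.1295 0.62 0 0.1341 0.62 1 0.1258 0.64 0 0.1353 0.64 1 0.1293 
top 0.058 [20, 18, 34, 32, 852] [-0.0141  0.0579]
top 0.0174 [19, 18, 34, 32, 862] [-0.0142  0.0178]
top -0.019 [19, 18, 34, 33, 854] [-0.014  -0.0186]
top -0.058 [18, 18, 34, 32, 859] [-0.0141 -0.0573]
top se ((-78.94241333007812, -10.638664245605469), (179.09095764160156, 21.83284568786621), 89.75341033935547) z 0.005907054130238065
slope,x@0 [ 1.17311989e-02 -7.89569481e+01]
front -0.09 0.0009 front -0.06 0.0026 front -0.03 0.0008 front 0 0.0013 front 0.03 0.0017 front 0.06 0.0036 front 0.09 0.0008 
scene 0.058 [16, 22, 37, 31, 847] [-0.0158  0.0568]
scene 0.0174 [17, 22, 36, 30, 798] [-0.0158  0.0167]
scene -0.019 [18, 21, 34, 30, 743] [-0.0164 -0.0199]
scene -0.058 [18, 22, 34, 29, 729] [-0.016  -0.0588]
scene se ((-80.6350326538086, -10.925117492675781), (183.49948120117188, 23.680273056030273), 89.99177551269531) z 0.008117432047380246
slope,x@0 [ 2.87267631e-03 -7.99165880e+01]
front -0.09 0.002 front -0.06 0.0032 front -0.03 0.0019 front 0 0.0035 front 0.03 0.0008 front 0.06 0.0038 front 0.09 0.0018
```

View pics/c11.png

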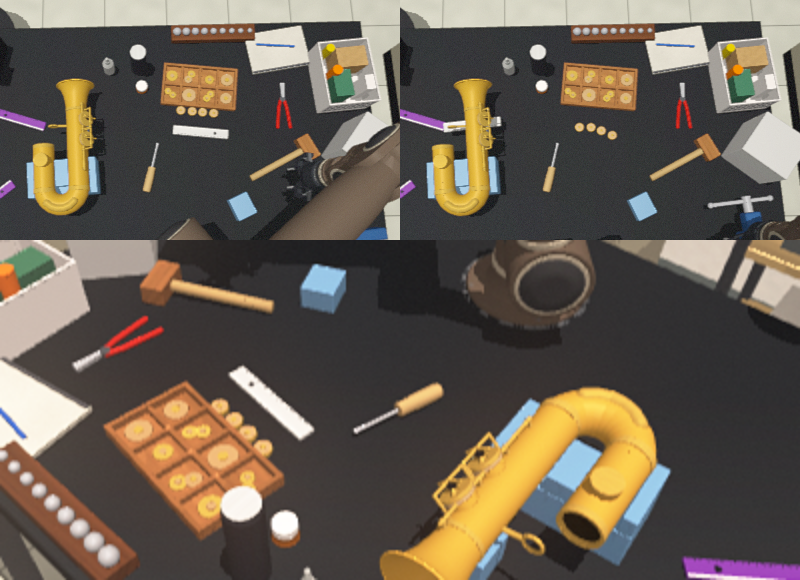

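```bash
python3 - <<'E'
from workcell import bot
bot.pause(.5); print(bot.sign_off())
E
```

```text
the job is handed in; nothing more can be done
None
```

I finished the job and handed it in at about 29 s of the 59 s allowed; `sign_off` gave no verdict. The checks below come from camera measurements.

**What I did**
1. I gripped the straightedge by its near end with the gripper leaning 42°. I drew it out level by 200 mm, with under 5 N of sideways force.
2. I laid the straightedge on the bench parallel to the tray and re-gripped it at the end, leaning 12°.
3. I pushed the four cups against the tray front, stopping at about 5 N.
4. I backed the straightedge off and released it flat on the bench.

**Last checks**
- **Cups:** They lie in one line within about 0.6 mm in each view. Their centres are 14.0 to 16.4 mm before my fitted tray front. The two cameras differ by about 2 mm. The tray front itself read 1 to 4 mm behind my fit. In the worst combination a cup could sit close to the 19 mm limit, but the contact force suggests they touch the tray.
- **Straightedge:** It lies flat, with its top at 6 mm in the top view and 8 mm in the scene view. Its centre is about 80 mm before the tray front.
- **Bell:** It came down about 2.5 to 8 mm across the depth readings, which are noisy but agree with it resting on its block. The bow end changed by less than 1 mm.
- **Bystanders:** I compared them only by eye in the before and after pictures, and they look unmoved.

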